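Find the bite point of a wax-metering lever and set its stroke marker

TASK

Push the metering unit's hand lever round, away from its rest, until its light resistance clearly firms up, hold it there a moment without forcing it, and note how far it travelled. Let the lever go back to rest, then move the steel stroke marker on the scale to that same travel and leave it there. Do not disturb the rubber moulds and the bottle beside the unit.

Things in the scene. Friction and masses are not known exactly. Their poses are not given: they have to be found in the camera images.
- meter: Low white-painted metering unit, fixed to the bench: a box 240 (x) x 320 (y) mm, flat top 78 mm above the bench. Origin: on the bench under the lever's pivot, in the middle of the box. At yaw 0 its x points away from the robot, y to the robot's left. The lever's grip is on the -y half, the marker and the scale on the +y half.
- pivot (a point): Top centre of the 18 mm pivot pin, 130 mm above the bench. The lever and the marker turn about this vertical axis, independently. Pushed slowly at its grip the lever takes only 1 to 3 N until its inner dog meets a hidden seat pad, somewhere between 0.40 and 1.00 rad (different each time; nothing outside shows it). From there the force climbs about 2.5 N per mm of grip movement.
- lever (a joint): Travel of the dark steel hand lever, rad: 0 at rest, growing counter-clockwise seen from above (the grip moves to the unit's +x side), end stop 1.25. At travel q the grip lies, from the pivot, at angle -pi/2 - 0.6 + q from the unit's x. A light spring returns it to 0 when let go. Pressing to 6 to 12 N at the grip is right; 18 N beyond the light resistance is forcing it.
- lever_grip (a point): Top centre of the lever's upright black grip: a cylinder of 22 mm diameter, 130 mm from the pivot, from 111 to 163 mm above the bench, at the end of a flat arm 16 mm wide, 101 to 111 mm above the bench (a 26 mm round foot under the grip, same height).
- lever_tail (a point): End of the lever's thin tail pointer, opposite the grip, 98 mm from the pivot, 106 mm above the bench. It points at the scale and shows the lever's travel there.
- scale_zero (a point): Inner end of the scale's first tick (0), on the unit's top, 139 mm from the pivot. Black ticks follow every 0.1 rad counter-clockwise to 1.2, every fifth one longer (14 mm instead of 8); they lie just beyond the marker tab.
- marker (a joint): Position of the steel stroke marker, rad, on the same scale as the lever's travel: 0 at the first tick, growing counter-clockwise seen from above, to 1.25; starts between 0 and 0.25. Friction (1.2 N at the tab) keeps it where it is put. At position m the tab lies, from the pivot, at angle pi/2 - 0.6 + m from the unit's x. Wanted: m equal to the noted lever travel.
- marker_tab (a point): Top centre of the marker's upright steel tab: 10 mm thick along the arc, 24 mm wide radially, centred 125 mm from the pivot, from 91 to 141 mm above the bench, at the end of a flat arm (91 to 95 mm above the bench) that passes freely under the lever's tail. Pinch it or push it along the arc.
- moulds: Stack of three rubber mould blocks in one piece, 75 x 55 x 75 mm, loose on the bench to the left of the unit; origin under its centre. To be left alone.
- mould_pair: Two rubber mould blocks in one piece, 75 x 55 x 50 mm, loose on the bench to the right of the unit; origin under its centre. To be left alone.
- release_bottle: White plastic bottle, 52 mm diameter, 150 mm tall, standing on the bench to the right of the unit; origin under its centre. To be left alone.

How it is judged:
On the way:
1. the lever is held against the point where its resistance firms up (3 to 18 N beyond the light resistance) for 0.2 s (contact force between dog and pad between 3 and 18 N), for 0.2 s.
At the end, for the whole second after the job is handed in: The marker stands at rest within 0.05 rad (6.5 mm along the arc at the tab) of the lever travel at which the resistance firmed up (taken at 6 N beyond the light resistance), and the lever is back within 0.05 rad of its rest, let go (horizontal distance between marker_tab and firm_mark below 0.0065 m and value of joint lever below 0.05 rad and velocity of joint marker between -0.02 and 0.02 rad/s); the robot touches nothing.
It fails at once if the lever is forced: over 18 N at the grip beyond its light resistance (contact force between dog and pad above 18 N).
It fails at once if the stack of three moulds beside the unit is moved over 30 mm or tipped (distance of moulds from where it was at the start of the episode above 0.03 m or angle between moulds's own z axis and vertical above 0.4 rad).
It fails at once if the pair of moulds beside the unit is moved over 30 mm or tipped (distance of mould_pair from where it was at the start of the episode above 0.03 m or angle between mould_pair's own z axis and vertical above 0.4 rad).
It fails at once if the bottle beside the unit is moved over 30 mm or tipped (distance of release_bottle from where it was at the start of the episode above 0.03 m or angle between release_bottle's own z axis and vertical above 0.4 rad).
It also fails if it takes over 72 s, if anything falls off the work surface, if the arm or the gripper's body presses on something with over 40 N, if the wrist force passes 120 N, or if a joint passes its speed limit or range.

ROBOT

A 7-joint arm with a two-finger parallel gripper is mounted at the origin on the work surface. World frame = base frame: x ahead of the robot, y to its left, z up, the work surface at z = 0. Lengths are in m, angles in rad, forces in N, time in s.
With the tool pointing down it reaches from about 0.35 to 0.9 m from the base axis. Payload 8.1 kg.
Tool frame: the origin (TCP) lies on the front face of the gripper's body, between the roots of the fingers; the fingertips stand 73 mm ahead of it and the grasp point (between the pads) lies 54 mm ahead of it; z points along the fingers, y is the direction in which the jaws open and shut (so a half turn about z gives the same grasp; the last joint's range is limited). The gripper opens to 85 mm and grips with 20 to 120 N. Pads are 22 mm wide; open, the fingers measure 114 mm over their backs; the gripper's body (76 mm by 85 mm) begins 54 mm behind the grasp point. The pads swing forward as they close: fully open they stand 13 mm farther back than shut.
Start: joints at [1.067, 0.434, 0.025, 1.573, -0.012, 1.134, -0.075], TCP at [0.244, -0.575, 0.304] pointing down, gripper open.
Joint ranges: [-2.62, 2.62], [-0.44, 2.09], [-1.27, 1.32], [0.08, 2.57], [-1.32, 4.46], [0.12, 2], [-2.74, 2.74]. Speed limits (rad/s): [2.22, 2.22, 3.01, 3.01, 3.14, 3.14, 3.14].

INTERFACE

Orientations are given as [roll, pitch, yaw] about the fixed x, y, z axes, in that order (R = Rz(yaw) Ry(pitch) Rx(roll)).
In Python, from workcell import readout, cams, manip, find_in gives the robot as it stands.
- The arm moves only by the tool apply_moves, never from a script. Its argument "deltas" is a list of rows, each an object with "dp": the shift along the tool's x, y, z in cm, a list of three; "turn": the turn, a rotation vector about the tool's x, y, z in degrees, a list of three. In form: [{"dp": [x, y, z], "turn": [rx, ry, rz]}, ...]. A call has 1 to 20 rows; each row is the pose to reach, as a shift and turn from the pose commanded when the call began, along the tool's axes at that moment; what a row does not reach only later rows make up. A row lasts 1/12 s, in which the tool goes at most 41.7 mm and 7.16 degrees, less where a joint would pass 70% of its speed; a pose out of reach is approached as far as the arm can. A call with a gripper value outside its range is refused whole. "hand" is the gripper's target within -1 to 1 (fully open at 1, half-way at 0, shut at -1), set as the call begins (left out, the last holds). The fingers move at their own pace and stop on an object; "grip_force" is the grip in N (left out, the last holds). Time passes only in rows, so rows that repeat a pose let the fingers close. It gives the time, the measured TCP pose, the force and the opening at its end, in the units of the state.
- readout.state(): the state, without advancing time (a new reading comes with each control period).
- cams.camera(name): name is "side" or "top" or "wrist"; returns a dict with "color" (480x640x3 uint8, blue, green, red), "depth" (480x640 float32, m along the optical axis (not along the pixel's ray), 0 where there is no reading), "vfov" (degrees; the focal length in pixels is half the picture's height over the tangent of half this angle, whatever the lens; pixels are square), "cx", "cy" (the principal point, pixels), "eye" and "orientation" of the camera in the world. Camera axes: x right, y down, z forward; pixel columns grow to the right and rows downward; lengths in m; the calibration is good to about 2 mm. The wrist camera is an equidistant fisheye: a pixel r from the principal point sees the ray r / f radians off the axis. A picture is of the moment at which its call begins.
- manip.close_job(): hands the job in, once; it reports no verdict.
Trained networks look in the newest picture that a camera, given by its name, has taken for a name from the list of things; names that differ only in an ending like _2 or _b are one class to them, and where a whole thing is asked for, a point or a joint stands for the part that bears it (a point fixed in the world has none). Each returns a list of dicts, best first, with "score" (0 to 1); they miss things now and then, are a little off and sometimes report something else, mostly with a low value. They report only what shows in the picture. A call takes as long as a camera call.
- find_in(camera, label): "extent" ([left, top, width, height] in pixels, round what is visible of it).
The state is a dict: "time_s": time; "joint_pos": joint angles; "joint_velocities": joint speeds; "tau": joint torques, N m; "tool_pos": TCP position; "tcp_rot": TCP orientation; "force": force on the tool from outside, world axes, zero at the start; "moment": the same for the moment, N m; "finger_gap": opening from 0.0 (shut) to 1.0 (fully open).
Only numpy, scipy, OpenCV 4.12 (cv2) and the standard library are available. Lean on these libraries where they do the work, as an engineer would, in place of code of your own. Each camera call takes 0.05 s, during which the arm holds its last target.

## Working session

There is one attempt and no reset: what is moved stays moved. The work goes in short steps, Python scripts to look and compute and a tool call to move; the robot and the scene stay as the last step left them, time stands still between calls to the robot, and variables do not carry over. Pictures are saved under pics/ and viewed, and the job is handed in when it is done.

Besides the shell and the picture viewer there is one more tool, called after "Emit:" in YAML: its name, and indented under it one key for each argument. apply_moves: Moves the arm, as the interface text tells. Its arguments: {"type":"object","properties":{"deltas":{"type":"array"},"hand":{"type":"number"},"grip_force":{"type":"number"}},"required":["deltas"]}

```bash
mkdir -p pics; ls
python3 - <<'E'
from workcell import readout,cams,find_in
import cv2
s=readout.state();print(s)
for n in["side","top","wrist"]:
    c=cams.camera(n);cv2.imwrite(f"pics/{n}0.png",c["color"]);print(n,c["vfov"],c["cx"],c["cy"],c["eye"],c["orientation"])
    for l in["meter","lever_grip","marker_tab","lever_tail","pivot","moulds","mould_pair","release_bottle"]:
        print(l,[(round(d["score"],2),d["extent"]) for d in find_in(n,l)[:2]])
E
```

```text
pics
{'time_s': 0.0, 'joint_pos': array([ 1.06741137,  0.43524118,  0.02497601,  1.57409961, -0.01161442,
        1.1340039 , -0.07511135]), 'joint_velocities': array([0.00054851, 0.00141993, 0.00113786, 0.00185823, 0.00069564,
       0.00241958, 0.00077359]), 'tau': array([-1.05454028e-04, -6.70455694e+01,  1.02504663e+00, -3.16221428e+01,
        1.55471801e-02,  1.22569976e-02, -2.39107806e-05]), 'tool_pos': array([ 0.24364362, -0.57512655,  0.30311363]), 'tcp_rot': array([-3.13999141e+00,  1.34217658e-04,  4.00695019e-01]), 'force': array([0.53794687, 0.52252525, 1.11444515]), 'moment': array([ 0.03005075,  0.03137317, -0.00467693]), 'finger_gap': 1.0005723369878134}
side 49.33161077511021 316.731424341181 243.36710227158753 [-0.1698094   0.8851557   0.87070268] [-2.14826548  0.0031127  -2.46868055]
meter [(0.84, [259.1, 204.6, 124.7, 105.0])]
lever_grip [(0.63, [292.7, 207.3, 74.6, 43.7])]
marker_tab [(0.57, [279.6, 244.6, 50.3, 16.7])]
lever_tail [(0.65, [299.8, 208.5, 66.3, 40.0])]
pivot [(0.61, [261.0, 206.1, 123.4, 105.8])]
moulds [(0.75, [177.3, 342.5, 46.4, 56.5])]
mould_p
[... 303 characters left out ...]
156.9]), (0.6, [460.6, 185.3, 36.4, 26.2])]
lever_grip [(0.88, [300.7, 207.0, 99.2, 36.9]), (0.27, [285.4, 199.6, 43.5, 20.1])]
marker_tab [(0.53, [288.4, 198.5, 50.4, 29.7])]
lever_tail [(0.57, [311.1, 210.4, 83.3, 34.7])]
pivot [(0.93, [263.0, 132.2, 151.8, 148.4])]
moulds [(0.58, [130.0, 220.9, 34.5, 32.2]), (0.31, [263.3, 129.0, 153.1, 153.0])]
mould_pair [(0.84, [459.5, 248.3, 34.4, 32.4])]
release_bottle [(0.86, [461.1, 182.9, 36.6, 29.6])]
wrist 65.70646984690485 318.616222440741 241.10544016327665 [ 0.32022252 -0.54337169  0.37297815] [ 2.81931447e+00 -3.81294856e-04 -1.16921917e+00]
meter []
lever_grip []
marker_tab []
lever_tail []
pivot []
moulds []
mould_pair []
release_bottle []
```

Run:
```python
import cv2
a=cv2.imread("pics/top0.png");cv2.imwrite("pics/topc.png",cv2.resize(a[110:300,240:440],None,fx=3.1,fy=3.1,interpolation=cv2.INTER_CUBIC))
```

```text
(no output)
```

View pics/top0.png

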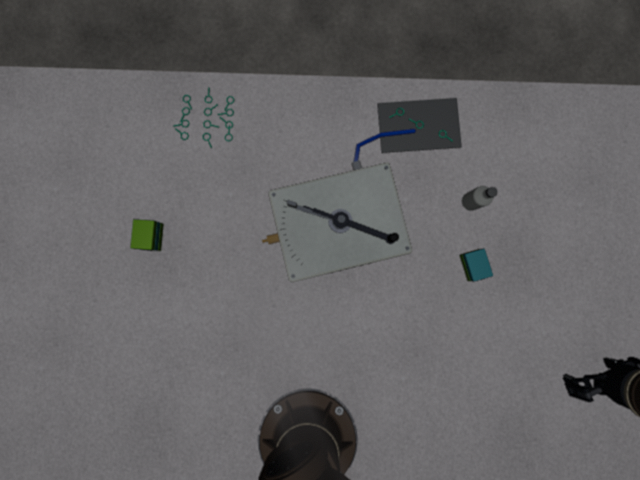

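View pics/side0.png

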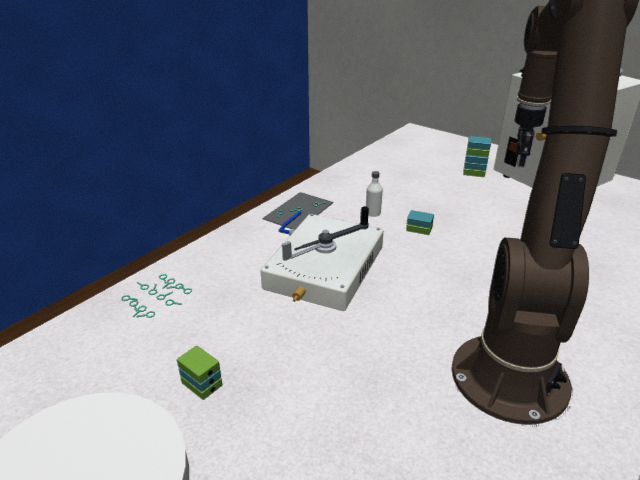

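View pics/topc.png

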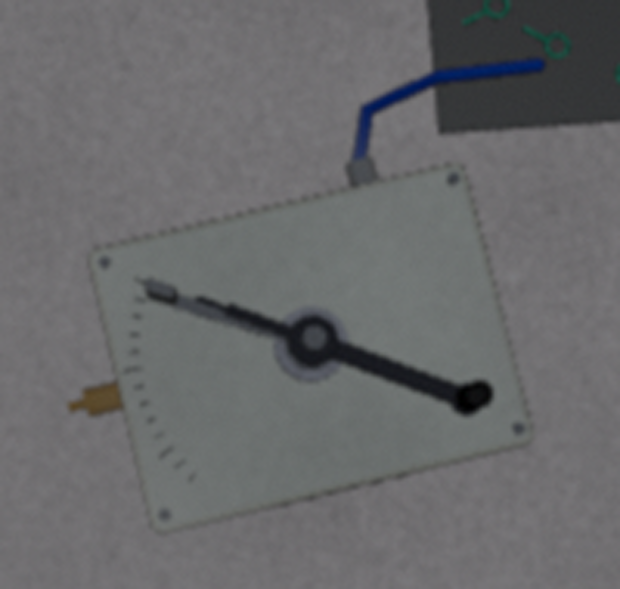

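```bash
cat > h.py <<'E'
import numpy as np,cv2
from scipy.spatial.transform import Rotation as Ro
def K(c):
    f=240/np.tan(np.radians(c["vfov"])/2);return f
def cloud(c):
    f=K(c);v,u=np.mgrid[0:480,0:640];d=c["depth"]
    P=np.stack([(u-c["cx"])/f*d,(v-c["cy"])/f*d,d],-1)
    return P@Ro.from_euler("xyz",c["orientation"]).as_matrix().T+np.array(c["eye"])
def plane(c,u,v,z):
    f=K(c);r=Ro.from_euler("xyz",c["orientation"]).as_matrix()@np.array([(u-c["cx"])/f,(v-c["cy"])/f,1])
    e=np.array(c["eye"]);return e+r*(z-e[2])/r[2]
def proj(c,p):
    q=Ro.from_euler("xyz",c["orientation"]).as_matrix().T@(np.array(p)-np.array(c["eye"]))
    f=K(c);return np.array([c["cx"]+f*q[0]/q[2],c["cy"]+f*q[1]/q[2]])
E
cat > m.py <<'E'
from h import *
from workcell import cams
for n in ["top","side"]:
    c=cams.camera(n);P=cloud(c);z=P[...,2]
    bx=(slice(120,290),slice(255,420)) if n=="top" else (slice(195,315),slice(250,395))
    Q=P[bx].reshape(-1,3);
    top=Q[(abs(Q[:,2]-.078)<.006)]
    print(n,len(top),top[:,2].mean(),np.median(Q[Q[:,2]<.02,2]))
    r=cv2.minAreaRect(top[:,:2].astype(np.float32)*1000);print(r)
    t=top[:,:2]
    for lo,hi,l in[(.100,.108,"arm"),(.125,.136,"pin/tab"),(.137,.146,"tab"),(.155,.17,"grip")]:
        a=Q[(Q[:,2]>lo)&(Q[:,2]<hi)];print(l,len(a),a.mean(0) if len(a) else None)
    if n=="top":
        for nm,u,v,zz in[("pin",341.2,219.2,.13),("sTL",240+104/3.1,110+262/3.1,.078),("sTR",240+453/3.1,110+180/3.1,.078),("sBR",240+518/3.1,110+428/3.1,.078),("sBL",240+164/3.1,110+515/3.1,.078),("grip",240+477/3.1,110+394/3.1,.163)]:
            print(nm,plane(c,u,v,zz).round(4))
E
python3 m.py
```

```text
top 10550 0.07908905985923868 0.0017077569799930359
((560.2026977539062, -64.71063232421875), (239.47413635253906, 319.27191162109375), 15.44195556640625)
arm 51 [ 0.56226024 -0.04503727  0.10621431]
pin/tab 57 [ 0.55692905 -0.06857599  0.13112591]
tab 49 [0.58409238 0.02687658 0.14139953]
grip 71 [ 0.51767802 -0.18673389  0.16329464]
pin [ 0.5599 -0.0659  0.13  ]
sTL [0.6236 0.1037 0.078 ]
sTR [ 0.7006 -0.18    0.078 ]
sBR [ 0.4984 -0.236   0.078 ]
sBL [0.4197 0.0476 0.078 ]
grip [ 0.5179 -0.1872  0.163 ]
side 4818 0.0773049700413062 -0.00010082559776647404
((586.1719970703125, -158.06259155273438), (239.72361755371094, 520.3251342773438), 15.555157661437988)
arm 186 [ 0.55670367 -0.0578269   0.1051197 ]
pin/tab 84 [ 0.55816743 -0.0540544   0.13001228]
tab 48 [ 0.55597189 -0.05675467  0.1402088 ]
grip 35 [ 0.51714441 -0.18406523  0.16029581]
```

Emit:
apply_moves:
  deltas:
    - {"dp":[6,-4.7,0],"turn":[0,0,7]}
    - {"dp":[9,-7,0],"turn":[0,0,14]}
    - {"dp":[12,-9.3,0],"turn":[0,0,18]}
    - {"dp":[15,-11.6,0],"turn":[0,0,22]}
    - {"dp":[18,-13.8,0],"turn":[0,0,26]}
    - {"dp":[21,-16,0],"turn":[0,0,30]}
    - {"dp":[24,-18.3,0],"turn":[0,0,33]}
    - {"dp":[27,-20.6,0],"turn":[0,0,36]}
    - {"dp":[30,-22.8,0],"turn":[0,0,38]}
    - {"dp":[33,-25,0],"turn":[0,0,40]}
    - {"dp":[36.9,-27.9,0],"turn":[0,0,41.9]}
    - {"dp":[36.9,-27.9,0],"turn":[0,0,41.9]}
    - {"dp":[36.9,-27.9,0],"turn":[0,0,41.9]}
    - {"dp":[36.9,-27.9,0],"turn":[0,0,41.9]}
  hand: -1
  grip_force: 30

```text
time_s: 2.62
tool_pos: [0.4749, -0.1743, 0.3039]
tcp_rot: [3.141, 0.0, -0.329]
force: [-0.5, 0.2, -0.6]
finger_gap: 0.001
```

Emit:
apply_moves:
  deltas:
    - {"dp":[0,0,3]}
    - {"dp":[0,0,6]}
    - {"dp":[0,0,9]}
    - {"dp":[0,0,11.1]}
    - {"dp":[0,0,11.1]}
    - {"dp":[0,0,11.1]}
    - {"dp":[0,0,11.1]}

```text
invalid input
```

Run:
```python
from workcell import readout,cams
import cv2
for n in["side","wrist"]:
    c=cams.camera(n);i=c["color"]
    if n=="side": i=cv2.resize(i[150:330,230:430],None,fx=3,fy=3)
    cv2.imwrite(f"pics/{n}1.png",i)
s=readout.state();print(s["time_s"],s["tool_pos"],s["force"])
```

```text
2.7167 [ 0.47415505 -0.17590977  0.30387629] [-0.94529654 -0.54049272  0.40630369]
```

View pics/side1.png

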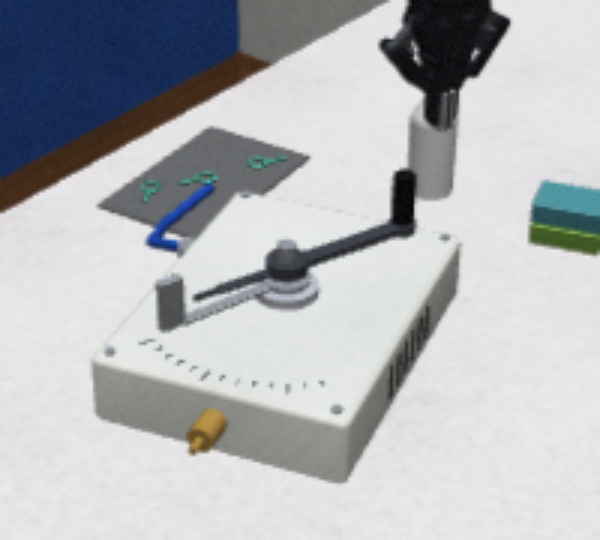

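View pics/wrist1.png

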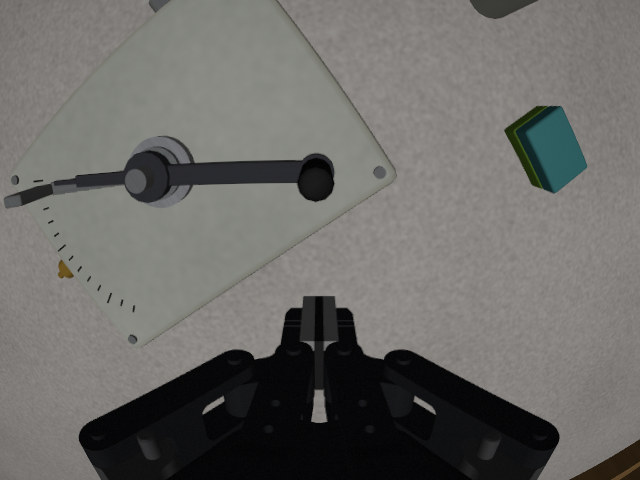

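The wrist view shows the closed fingers at (320,300) lined up with the grip at (317,178). Rows also need a "turn", so I'll include it and descend.

Emit:
apply_moves:
  deltas:
    - {"dp":[0,0,3],"turn":[0,0,0]}
    - {"dp":[0,0,6],"turn":[0,0,0]}
    - {"dp":[0,0,9],"turn":[0,0,0]}
    - {"dp":[0,0,11.1],"turn":[0,0,0]}
    - {"dp":[0,0,11.1],"turn":[0,0,0]}
    - {"dp":[0,0,11.1],"turn":[0,0,0]}
    - {"dp":[0,0,11.1],"turn":[0,0,0]}
    - {"dp":[0,0,11.1],"turn":[0,0,0]}

```text
time_s: 3.38
tool_pos: [0.4756, -0.1754, 0.1946]
tcp_rot: [-3.142, -0.003, -0.331]
force: [0.5, 0.9, -0.5]
finger_gap: 0.002
```

Emit:
apply_moves:
  deltas:
    - {"dp":[0.7,0,0],"turn":[0,0,0]}
    - {"dp":[1.4,0,0],"turn":[0,0,0]}
    - {"dp":[1.8,0,0],"turn":[0,0,0]}
    - {"dp":[2.2,0,0],"turn":[0,0,0]}
    - {"dp":[2.2,0,0],"turn":[0,0,0]}
    - {"dp":[2.2,0,0],"turn":[0,0,0]}
    - {"dp":[2.2,0,0],"turn":[0,0,0]}

```text
time_s: 3.97
tool_pos: [0.4955, -0.1817, 0.1928]
tcp_rot: [3.142, 0.0, -0.331]
force: [-0.2, -0.7, 0.0]
finger_gap: 0.001
```

Run:
```python
from workcell import readout,cams
import cv2
for n in["wrist"]:
    c=cams.camera(n);i=c["color"]
    cv2.imwrite(f"pics/{n}2.png",i)
s=readout.state();print(s["time_s"],s["tool_pos"],s["force"])
```

```text
4.0167 [ 0.49538976 -0.18175184  0.19282946] [-0.57029365  0.35348705 -0.60439166]
```

View pics/wrist2.png

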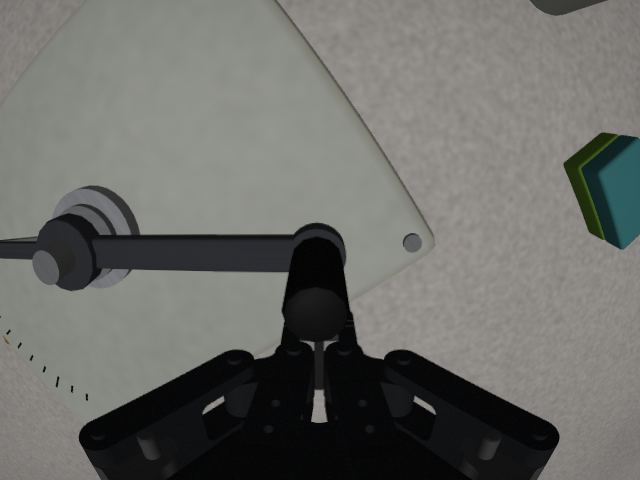

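Emit:
apply_moves:
  deltas:
    - {"dp":[0.33,0.05,0],"turn":[0,0,-1.43]}
    - {"dp":[0.65,0.09,0],"turn":[0,0,-2.86]}
    - {"dp":[0.98,0.12,0],"turn":[0,0,-4.3]}
    - {"dp":[1.31,0.15,0],"turn":[0,0,-5.73]}
    - {"dp":[1.64,0.17,0],"turn":[0,0,-7.16]}
    - {"dp":[1.97,0.18,0],"turn":[0,0,-8.6]}
    - {"dp":[2.3,0.18,0],"turn":[0,0,-10]}
    - {"dp":[2.62,0.18,0],"turn":[0,0,-11.5]}
    - {"dp":[2.95,0.16,0],"turn":[0,0,-12.9]}
    - {"dp":[3.28,0.14,0],"turn":[0,0,-14.3]}
    - {"dp":[3.6,0.11,0],"turn":[0,0,-15.8]}
    - {"dp":[3.94,0.07,0],"turn":[0,0,-17.2]}
    - {"dp":[4.27,0.02,0],"turn":[0,0,-18.6]}
    - {"dp":[4.59,-0.03,0],"turn":[0,0,-20.05]}
    - {"dp":[4.59,-0.03,0],"turn":[0,0,-20.05]}
    - {"dp":[4.59,-0.03,0],"turn":[0,0,-20.05]}

```text
time_s: 5.35
tool_pos: [0.5394, -0.1964, 0.1929]
tcp_rot: [-3.142, -0.0, 0.019]
force: [-1.1, -0.7, -0.9]
finger_gap: 0.001
```

Emit:
apply_moves:
  deltas:
    - {"dp":[0.2,0.03,0],"turn":[0,0,-0.86]}
    - {"dp":[0.39,0.06,0],"turn":[0,0,-1.72]}
    - {"dp":[0.39,0.06,0],"turn":[0,0,-1.72]}
    - {"dp":[0.39,0.06,0],"turn":[0,0,-1.72]}

```text
time_s: 5.68
tool_pos: [0.5432, -0.1969, 0.193]
tcp_rot: [3.142, -0.0, 0.049]
force: [-1.6, 0.6, 0.1]
finger_gap: -0.001
```

Emit:
apply_moves:
  deltas:
    - {"dp":[0.2,0.03,0],"turn":[0,0,-0.86]}
    - {"dp":[0.39,0.06,0],"turn":[0,0,-1.72]}
    - {"dp":[0.39,0.06,0],"turn":[0,0,-1.72]}
    - {"dp":[0.39,0.06,0],"turn":[0,0,-1.72]}

```text
time_s: 6.02
tool_pos: [0.5471, -0.1974, 0.193]
tcp_rot: [3.142, -0.0, 0.079]
force: [-1.1, -0.1, 0.8]
finger_gap: 0.0
```

Emit:
apply_moves:
  deltas:
    - {"dp":[0.2,0.03,0],"turn":[0,0,-0.86]}
    - {"dp":[0.39,0.06,0],"turn":[0,0,-1.72]}
    - {"dp":[0.39,0.06,0],"turn":[0,0,-1.72]}
    - {"dp":[0.39,0.06,0],"turn":[0,0,-1.72]}

```text
time_s: 6.35
tool_pos: [0.5508, -0.1977, 0.1929]
tcp_rot: [-3.142, 0.0, 0.109]
force: [-1.9, -0.0, 0.7]
finger_gap: 0.0
```

Emit:
apply_moves:
  deltas:
    - {"dp":[0.2,0.03,0],"turn":[0,0,-0.86]}
    - {"dp":[0.39,0.06,0],"turn":[0,0,-1.72]}
    - {"dp":[0.39,0.06,0],"turn":[0,0,-1.72]}
    - {"dp":[0.39,0.06,0],"turn":[0,0,-1.72]}

```text
time_s: 6.68
tool_pos: [0.5533, -0.1981, 0.1924]
tcp_rot: [-3.141, 0.003, 0.139]
force: [-8.2, -1.6, 1.3]
finger_gap: -0.0
```

Run:
```python
from workcell import readout,cams,find_in
from h import *
piv=np.array([.5605,-.0655])
F=[]
for k in range(3):
  for n in["top","side","wrist"]:
    c=cams.camera(n);i=c["color"]
    if k==0: np.save(f"pics/{n}3.npy",i);cv2.imwrite(f"pics/{n}3.png",cv2.resize(i[110:300,240:440],None,fx=3.1,fy=3.1,interpolation=cv2.INTER_CUBIC) if n=="top" else cv2.resize(i[195:315,250:400],None,fx=4.5,fy=4.5,interpolation=cv2.INTER_CUBIC) if n=="side" else i)
    s=readout.state();F.append(np.r_[s["force"],s["tool_pos"],s["tcp_rot"][2]])
    if n!="wrist":
        P=cloud(c).reshape(-1,3);d=P[:,:2]-piv;r=np.hypot(*d.T);
        rel=lambda a:(a+np.pi)%(2*np.pi)-np.pi
        a=np.arctan2(d[:,1],d[:,0]);
        m=(P[:,2]>.100)&(P[:,2]<.114)&(r>.025)&(r<.11)&(np.cos(a-1.9)>0)  # tail
        q=rel(a-(np.pi/2-.6+.2695));print(n,"tail",m.sum(),np.median(q[m]) if m.any() else 0)
        m=(P[:,2]>.100)&(P[:,2]<.114)&(r>.025)&(r<.11)&(np.cos(a-1.9)<0)
        q2=rel(a-(-np.pi/2-.6+.2695));print(n,"arm",m.sum(),np.median(q2[m]) if m.any() else 0)
        m=(P[:,2]>.11)&(P[:,2]<.146)&(r>.110)&(r<.14)&(np.cos(a-1.9)>0)
        print(n,"tab",m.sum(),np.median(q[m]) if m.any() else 0)
F=np.array(F);m=F.mean(0);print(m,F[:,:2].std(0),s["time_s"])
d=m[3:5]-piv;print(np.hypot(*d),np.arctan2(d[1],d[0]))
d0=np.array([.4954,-.18175])-piv;print(np.hypot(*d0),np.arctan2(d0[1],d0[0]))
```

```text
top tail 101 0.44980651533111526
top arm 147 0.4592920982774569
top tab 59 0.07212469994329274
side tail 69 0.4449314011452534
side arm 119 0.40166910456302585
side tab 101 0.08012238433182439
top tail 103 0.44804418411644864
top arm 166 0.45350130120356247
top tab 60 0.07388684820814251
side tail 70 0.44278462581643385
side arm 116 0.42063554458434194
side tab 105 0.084265356556386
top tail 103 0.4458233548493995
top arm 153 0.45613873721967035
top tab 58 0.073539607955601
side tail 73 0.45426811110542076
side arm 116 0.40005027214906685
side tab 101 0.08102701669353696
[-7.93737244 -1.1605273   1.85060865  0.5532862  -0.19810882  0.19237226
  0.13937601] [0.33282214 0.43098127] 7.1333
0.13280488662543655 -1.6251418719764308
0.13323690367161795 -2.081284648711672
```

View pics/top3.png

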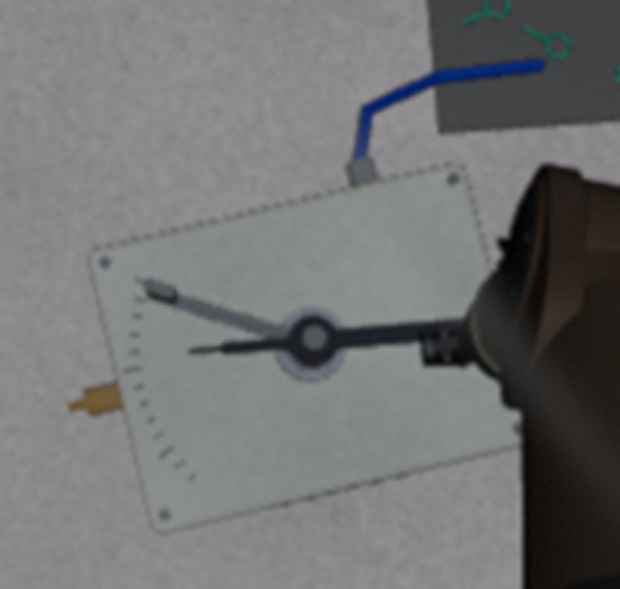

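View pics/side3.png

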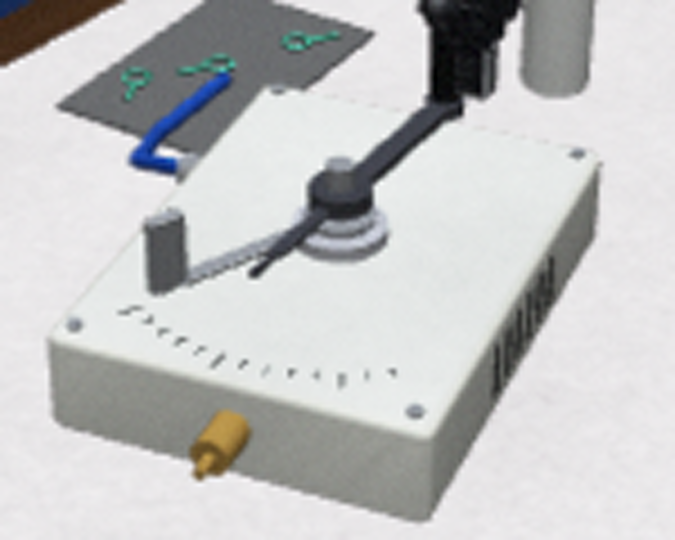

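View pics/wrist3.png

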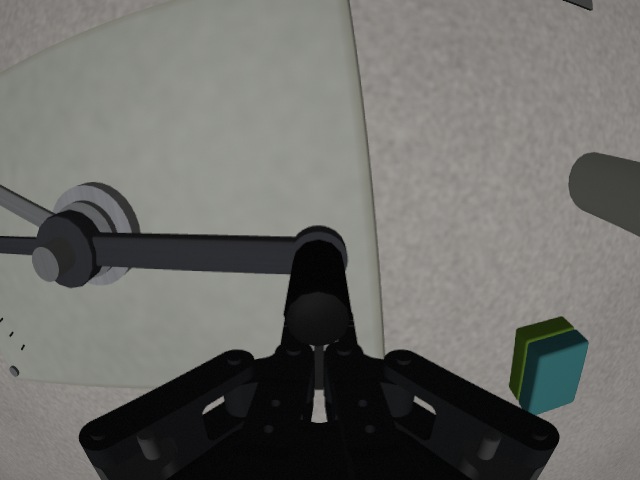

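Emit:
apply_moves:
  deltas:
    - {"dp":[-0.65,-0.13,0],"turn":[0,0,2.9]}
    - {"dp":[-1.29,-0.28,0],"turn":[0,0,5.7]}
    - {"dp":[-1.92,-0.48,0],"turn":[0,0,8.6]}
    - {"dp":[-2.54,-0.7,0],"turn":[0,0,11.5]}
    - {"dp":[-3.15,-0.95,0],"turn":[0,0,14.3]}
    - {"dp":[-3.74,-1.23,0],"turn":[0,0,17.2]}
    - {"dp":[-4.32,-1.54,0],"turn":[0,0,20]}
    - {"dp":[-4.89,-1.88,0],"turn":[0,0,22.9]}
    - {"dp":[-5.65,-2.41,0],"turn":[0,0,26.9]}
    - {"dp":[-6.3,-2.75,0],"turn":[0,0,26.9]}
    - {"dp":[-7.2,-3.2,0],"turn":[0,0,26.9]}
    - {"dp":[-7.9,-3.54,0],"turn":[0,0,26.9]}
    - {"dp":[-7.9,-3.54,0],"turn":[0,0,26.9]}

```text
time_s: 8.22
tool_pos: [0.4701, -0.1733, 0.1929]
tcp_rot: [3.141, 0.001, -0.328]
force: [-0.5, -0.0, -0.3]
finger_gap: -0.002
```

Emit:
apply_moves:
  deltas:
    - {"dp":[0,0,-3],"turn":[0,0,0]}
    - {"dp":[0,0,-6],"turn":[0,0,0]}
    - {"dp":[0,0,-9],"turn":[0,0,0]}
    - {"dp":[0,0,-11],"turn":[0,0,0]}
    - {"dp":[0,0,-11],"turn":[0,0,0]}
    - {"dp":[0,0,-11],"turn":[0,0,0]}

```text
time_s: 8.72
tool_pos: [0.4724, -0.174, 0.3041]
tcp_rot: [-3.141, -0.003, -0.329]
force: [-0.2, 0.1, -0.7]
finger_gap: 0.001
```

```bash
cat > q.py <<'E'
from workcell import readout,cams,find_in
from h import *
import sys
piv=np.array([.5605,-.0655])
rel=lambda a:(a+np.pi)%(2*np.pi)-np.pi
for n in["top","side"]:
    c=cams.camera(n);i=c["color"]
    cv2.imwrite(f"pics/{n}{sys.argv[1]}.png",cv2.resize(i[110:300,240:440],None,fx=3.1,fy=3.1,interpolation=cv2.INTER_CUBIC) if n=="top" else cv2.resize(i[195:315,250:400],None,fx=4.5,fy=4.5,interpolation=cv2.INTER_CUBIC))
    P=cloud(c).reshape(-1,3);d=P[:,:2]-piv;r=np.hypot(*d.T);a=np.arctan2(d[:,1],d[:,0]);Z=P[:,2]
    q=rel(a-(np.pi/2-.6+.2695));q2=rel(a-(-np.pi/2-.6+.2695))
    for nm,z0,z1,r0,r1,s,Q in[("tail",.1,.114,.025,.1,1,q),("arm",.1,.114,.025,.11,-1,q2),("grip",.13,.17,.115,.145,-1,q2),("tab",.11,.146,.11,.14,1,q),("tabtop",.137,.146,.11,.14,1,q),("marker arm",.088,.0975,.07,.105,1,q)]:
        m=(Z>z0)&(Z<z1)&(r>r0)&(r<r1)&(s*np.cos(a-1.9)>0)
        print(n,nm,m.sum(),np.median(Q[m]) if m.any() else 0,P[m].mean(0) if m.any() else 0)
s=readout.state();print(s["time_s"],s["tool_pos"],s["tcp_rot"],s["force"],s["joint_pos"])
E
python3 q.py 4
```

```text
top tail 104 0.00892686406554466 [ 0.57814406 -0.01196613  0.10941743]
top arm 206 -0.013958320551991976 [ 0.53785536 -0.1284106   0.11130027]
top grip 35 -0.004461653952158695 [ 0.52019812 -0.18070246  0.15723882]
top tab 56 0.07229275187472384 [0.59262676 0.05531845 0.13700775]
top tabtop 41 0.06595374690740652 [0.5933846  0.05549525 0.14128202]
top marker arm 46 0.07779742453192373 [0.58259858 0.01940741 0.09499866]
side tail 78 0.015203813333418914 [ 0.57930036 -0.0082177   0.10680836]
side arm 150 -0.06006885686693186 [ 0.53620768 -0.12799576  0.10845117]
side grip 95 -0.048177962944310426 [ 0.51582492 -0.1814153   0.14872696]
side tab 104 0.08280400716083713 [0.59249089 0.05888931 0.12725083]
side tabtop 25 0.072056813166681 [0.5936219  0.05739528 0.13907191]
side marker arm 40 0.07862788095788797 [0.58293346 0.0187537  0.09381895]
8.8167 [ 0.47136746 -0.17372188  0.30221712] [ 3.14147150e+00  7.65938081e-04 -3.29531272e-01] [ 0.10400943 -0.36901919  0.2428048 ] [ 0.29270905  0.2416222  -0.05627693  1.86399969  0.01569162  1.0371664
 -1.67025659]
```

View pics/top4.png

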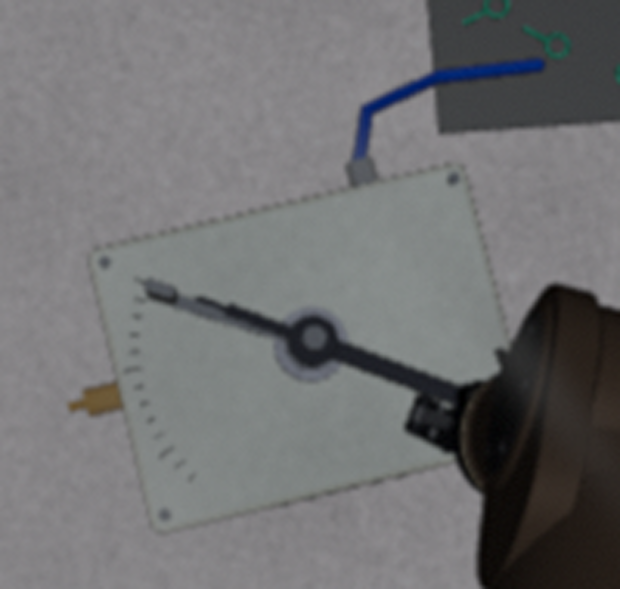

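Emit:
apply_moves:
  deltas:
    - {"dp":[0.5,-2,0],"turn":[0,0,-7]}
    - {"dp":[0.9,-4,0],"turn":[0,0,-14]}
    - {"dp":[1.2,-6,0],"turn":[0,0,-21]}
    - {"dp":[1.5,-8,0],"turn":[0,0,-28]}
    - {"dp":[1.8,-10,0],"turn":[0,0,-35]}
    - {"dp":[2.1,-12,0],"turn":[0,0,-42]}
    - {"dp":[2.4,-14,0],"turn":[0,0,-49]}
    - {"dp":[2.7,-16,0],"turn":[0,0,-56]}
    - {"dp":[3,-18,0],"turn":[0,0,-63]}
    - {"dp":[3.3,-20,0],"turn":[0,0,-70]}
    - {"dp":[3.5,-22,0],"turn":[0,0,-77]}
    - {"dp":[3.8,-24,0],"turn":[0,0,-84]}
    - {"dp":[4,-25.8,0],"turn":[0,0,-91]}
    - {"dp":[4,-25.8,0],"turn":[0,0,-93.8]}
    - {"dp":[4,-25.8,0],"turn":[0,0,-93.8]}
    - {"dp":[4,-25.8,0],"turn":[0,0,-93.8]}
    - {"dp":[4,-25.8,0],"turn":[0,0,-93.8]}
  hand: 0

```text
time_s: 10.23
tool_pos: [0.5928, 0.0565, 0.302]
tcp_rot: [-3.14, 0.001, 1.304]
force: [-0.8, -0.4, -0.4]
finger_gap: 0.499
```

Run:
```python
from workcell import readout,cams
import cv2
c=cams.camera("wrist");cv2.imwrite("pics/wrist5.png",c["color"])
s=readout.state();print(s["time_s"],s["tool_pos"],s["tcp_rot"],s["joint_pos"],s["finger_gap"])
```

```text
10.2833 [0.59283221 0.05646515 0.30230039] [-3.14076977e+00  8.14306844e-04  1.30429880e+00] [ 0.12646542  0.43030413 -0.44197189  1.62050591  0.19826405  1.13655868
 -0.63070474] 0.5006154044540351
```

View pics/wrist5.png

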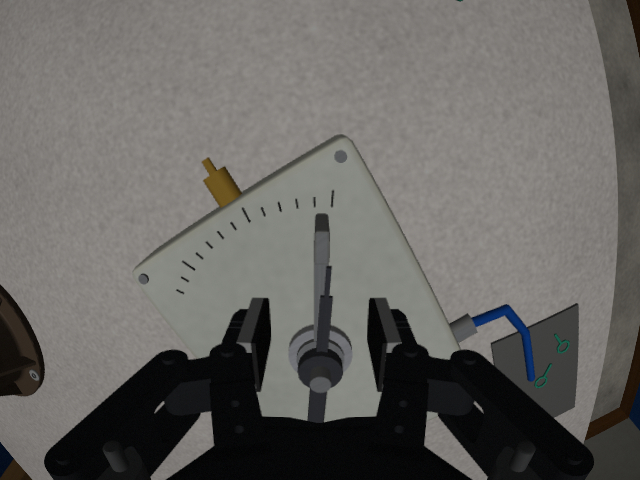

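Emit:
apply_moves:
  deltas:
    - {"dp":[0,0,3],"turn":[0,0,0]}
    - {"dp":[0,0,6],"turn":[0,0,0]}
    - {"dp":[0,0,9],"turn":[0,0,0]}
    - {"dp":[0,0,11],"turn":[0,0,0]}
    - {"dp":[0,0,12.3],"turn":[0,0,0]}
    - {"dp":[0,0,12.3],"turn":[0,0,0]}
    - {"dp":[0,0,12.3],"turn":[0,0,0]}
    - {"dp":[0,0,12.3],"turn":[0,0,0]}

```text
time_s: 10.95
tool_pos: [0.5937, 0.0573, 0.181]
tcp_rot: [3.14, -0.0, 1.306]
force: [0.3, -0.4, 0.7]
finger_gap: 0.501
```

Run:
```python
from workcell import readout,cams
import cv2
c=cams.camera("wrist");cv2.imwrite("pics/wrist6.png",c["color"])
s=readout.state();print(s["time_s"],s["tool_pos"],s["tcp_rot"],s["force"])
```

```text
11.0 [0.59381428 0.05737345 0.18129243] [ 3.13957062e+00 -7.45110827e-04  1.30631492e+00] [0.0255932  0.12156745 0.25686195]
```

View pics/wrist6.png

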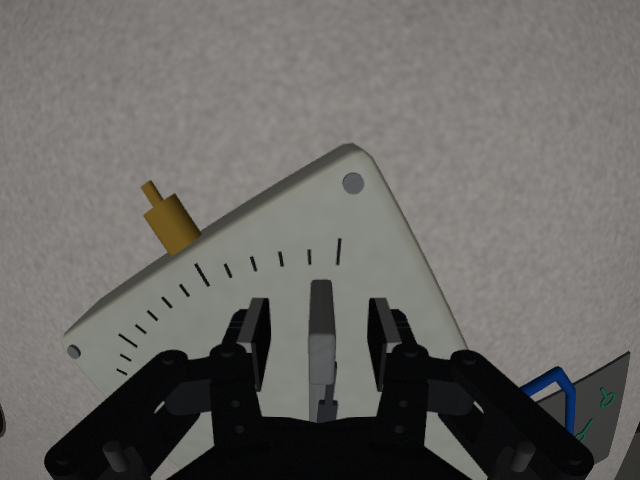

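Emit:
apply_moves:
  deltas:
    - {"dp":[0,0,0],"turn":[0,0,0]}
    - {"dp":[0,0,0],"turn":[0,0,0]}
    - {"dp":[0,0,0],"turn":[0,0,0]}
    - {"dp":[0,0,0],"turn":[0,0,0]}
    - {"dp":[0,0,0],"turn":[0,0,0]}
    - {"dp":[0,0,0],"turn":[0,0,0]}
  hand: -1
  grip_force: 25

```text
time_s: 11.5
tool_pos: [0.5935, 0.0575, 0.1807]
tcp_rot: [3.14, -0.0, 1.307]
force: [-1.9, -1.0, 5.9]
finger_gap: 0.114
```

```bash
python3 q.py 7
```

```text
top tail 0 0 0
top arm 204 -0.01626524105672056 [ 0.53802651 -0.12760592  0.11130048]
top grip 91 -0.018247784840158765 [ 0.51697211 -0.18526828  0.15895383]
top tab 0 0 0
top tabtop 0 0 0
top marker arm 0 0 0
side tail 80 0.008605023337941331 [ 0.57982008 -0.00777134  0.10657229]
side arm 149 -0.06754815804071512 [ 0.53583666 -0.12709185  0.10876935]
side grip 95 -0.04992470072070665 [ 0.51551879 -0.18127627  0.14930213]
side tab 112 0.1473352967327255 [0.58878321 0.06555183 0.1283265 ]
side tabtop 27 0.10077712740499312 [0.59329146 0.06514932 0.14114251]
side marker arm 45 0.08290689777104632 [0.58226291 0.01984857 0.09391032]
11.6 [0.59353281 0.05743607 0.18071965] [ 3.14029569e+00 -3.45027928e-04  1.30700212e+00] [-1.19337021 -0.8489248   5.8266845 ] [ 0.0987447   0.55153247 -0.41011996  1.75763922  0.27322597  0.88752284
 -0.69453169]
```

Emit:
apply_moves:
  deltas:
    - {"dp":[-0.01,-0.4,0],"turn":[0,0,-1.8]}
    - {"dp":[-0.03,-0.8,0],"turn":[0,0,-3.6]}
    - {"dp":[-0.06,-1.2,0],"turn":[0,0,-5.4]}
    - {"dp":[-0.1,-1.6,0],"turn":[0,0,-7.2]}
    - {"dp":[-0.16,-1.99,0],"turn":[0,0,-9]}
    - {"dp":[-0.22,-2.38,0],"turn":[0,0,-10.8]}
    - {"dp":[-0.31,-2.77,0],"turn":[0,0,-12.6]}
    - {"dp":[-0.4,-3.16,0],"turn":[0,0,-14.4]}
    - {"dp":[-0.5,-3.55,0],"turn":[0,0,-16.2]}
    - {"dp":[-0.62,-3.93,0],"turn":[0,0,-18]}
    - {"dp":[-0.75,-4.31,0],"turn":[0,0,-19.8]}
    - {"dp":[-0.89,-4.69,0],"turn":[0,0,-21.6]}
    - {"dp":[-0.89,-4.69,0],"turn":[0,0,-21.6]}
    - {"dp":[-0.89,-4.69,0],"turn":[0,0,-21.6]}
    - {"dp":[-0.89,-4.69,0],"turn":[0,0,-21.6]}

```text
time_s: 12.85
tool_pos: [0.5459, 0.061, 0.1807]
tcp_rot: [3.14, 0.0, 1.684]
force: [0.2, -0.3, 7.1]
finger_gap: 0.114
```

Run:
```python
from workcell import readout,cams
import cv2,numpy as np
c=cams.camera("wrist");cv2.imwrite("pics/wrist8.png",c["color"])
s=readout.state();p=s["tool_pos"];d=p[:2]-[.5605,-.0655];print(s["time_s"],p,s["tcp_rot"],s["force"],"m",np.arctan2(d[1],d[0])-(np.pi/2-.6+.2695),np.hypot(*d),s["tcp_rot"][2]-(np.pi/2-.6+.2695))
```

```text
12.9 [0.54586033 0.06101692 0.18065826] [3.14032992e+00 3.13051111e-04 1.68431487e+00] [-1.06533821 -0.73995279  7.50031767] m 0.4457007860271378 0.1273611042184734 0.4440185432158217
```

View pics/wrist8.png

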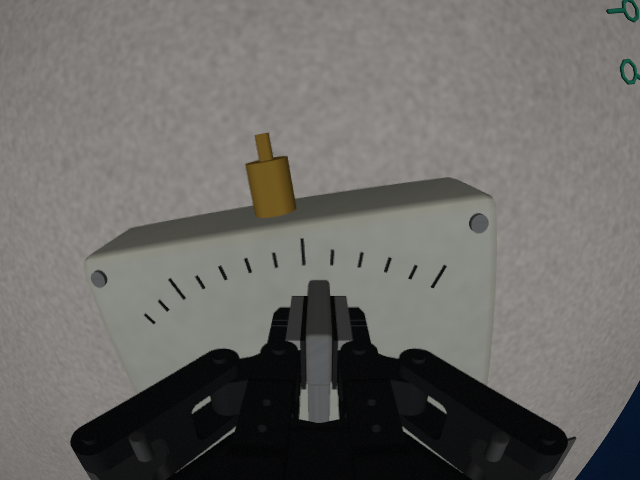

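Emit:
apply_moves:
  deltas:
    - {"dp":[0,0,0],"turn":[0,0,0]}
    - {"dp":[0,0,0],"turn":[0,0,0]}
    - {"dp":[0,0,0],"turn":[0,0,0]}
    - {"dp":[0,0,0],"turn":[0,0,0]}
    - {"dp":[0,0,0],"turn":[0,0,0]}
  hand: 0

```text
time_s: 13.32
tool_pos: [0.5454, 0.061, 0.1797]
tcp_rot: [-3.141, -0.0, 1.684]
force: [-0.4, -0.2, -0.4]
finger_gap: 0.503
```

Emit:
apply_moves:
  deltas:
    - {"dp":[0,0,-2],"turn":[0,0,0]}
    - {"dp":[0,0,-5],"turn":[0,0,0]}
    - {"dp":[0,0,-8],"turn":[0,0,0]}
    - {"dp":[0,0,-11],"turn":[0,0,0]}
    - {"dp":[0,0,-12],"turn":[0,0,0]}
    - {"dp":[0,0,-12],"turn":[0,0,0]}

```text
time_s: 13.82
tool_pos: [0.5467, 0.0616, 0.3029]
tcp_rot: [3.136, -0.0, 1.684]
force: [0.1, -0.3, -0.7]
finger_gap: 0.5
```

Emit:
apply_moves:
  deltas:
    - {"dp":[0,4,0],"turn":[0,0,0]}
    - {"dp":[0,8,0],"turn":[0,0,0]}
    - {"dp":[3,12,0],"turn":[0,0,0]}
    - {"dp":[6,14,0],"turn":[0,0,0]}
    - {"dp":[9,14,0],"turn":[0,0,0]}
    - {"dp":[12,14,0],"turn":[0,0,0]}
    - {"dp":[15,14,0],"turn":[0,0,0]}
    - {"dp":[15,14,0],"turn":[0,0,0]}
    - {"dp":[15,14,0],"turn":[0,0,0]}

```text
time_s: 14.57
tool_pos: [0.6663, 0.2287, 0.2979]
tcp_rot: [-3.139, -0.0, 1.689]
force: [0.1, -0.6, 0.2]
finger_gap: 0.503
```

```bash
python3 q.py 9
```

```text
top tail 105 0.011918574992416886 [ 0.5777199  -0.01205724  0.10943489]
top arm 199 -0.011041051994610918 [ 0.5379669  -0.12814584  0.11131485]
top grip 88 -0.018508832280277998 [ 0.51698995 -0.18552723  0.15997786]
top tab 58 0.4594821852155535 [0.54472565 0.05861885 0.13651083]
top tabtop 42 0.4479403159877515 [0.54576043 0.05961432 0.14151811]
top marker arm 53 0.45580803417526905 [0.54996619 0.02140758 0.09533978]
side tail 77 0.012408721311961024 [ 0.57937176 -0.00895952  0.10682192]
side arm 150 -0.06396746108381257 [ 0.53591356 -0.12740216  0.10872367]
side grip 92 -0.04687408713657559 [ 0.51593482 -0.1814911   0.14950987]
side tab 88 0.46587363190970654 [0.54404064 0.06217123 0.12817661]
side tabtop 22 0.44630923292917934 [0.54593429 0.06076908 0.13930826]
side marker arm 39 0.45327691463207564 [0.55066497 0.02228688 0.09357194]
14.6667 [0.66766448 0.22490461 0.29843312] [-3.14003032e+00  1.59593866e-03  1.68365550e+00] [-0.09994428 -0.77559441  1.05735796] [-0.10306685  0.6295876  -0.52180258  1.32146826  0.31286577  1.27325264
 -0.52043326]
```

View pics/top9.png

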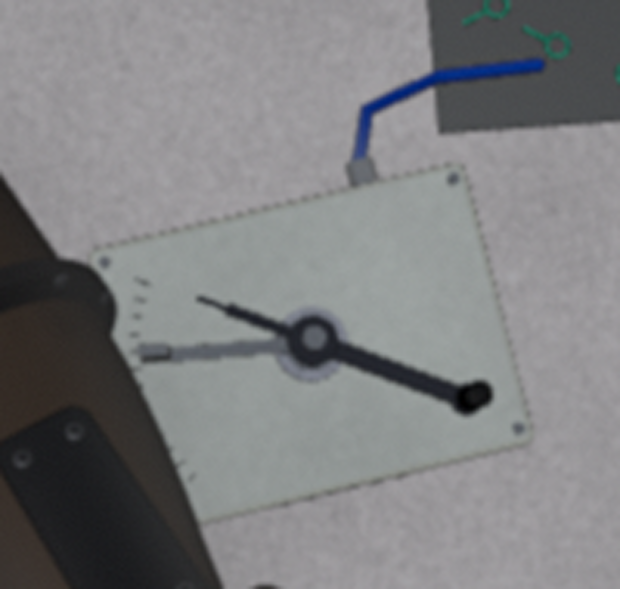

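View pics/side9.png

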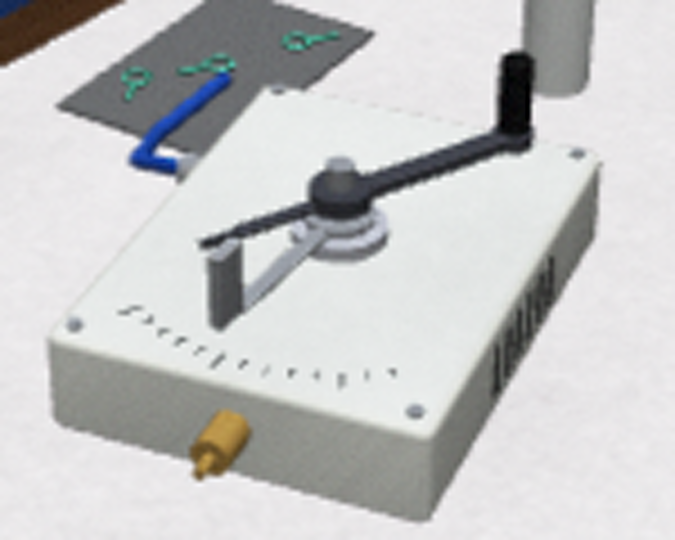

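The marker stands at about 0.447 and the lever is back at rest. The arm is clear of everything, so I'm handing in.

```bash
python3 -c "
from workcell import manip;print(manip.close_job())"
```

```text
the job is handed in; nothing more can be done
None
```

The marker now stands at about 0.447 rad on the scale, against a noted lever travel of 0.445 rad. The job is handed in, and it took about 15 s of the 72 s allowed.

- **Lever:** I pushed it round with closed fingers until the force rose from about 1.5 N to about 8 N, roughly 6 N beyond the light resistance. I held it there for more than 0.4 s, then eased it back and let go.
- **Travel reading:** The lever's tail, the lever's arm and the arm's own position mostly gave 0.43 to 0.47 rad, and I took 0.445. The lever's arm in the side camera was off at both rest and hold, so I left it out.
- **Marker:** I pinched the tab, moved it from about 0.07 to 0.445 rad and released it. The cameras then read 0.446 to 0.448 at the top of the tab. The marker's arm and the whole tab read a little higher, 0.453 to 0.466, still within the 0.05 rad tolerance. In the wrist view before release, the tab stood midway between the 0.4 and 0.5 ticks.
- **Lever at the end:** The top camera read it within 0.02 rad of rest. The side camera's -0.05 to -0.06 on the arm and grip is the same bias.
- **Surroundings:** The arm was clear of everything at hand-in. I did not measure the moulds and the bottle again at the end, but the arm never came near them and I felt no unexpected contact.

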